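Raise the inspection camera one notch on its mast

ROBOT

A 7-joint arm with a two-finger parallel gripper is mounted at the origin on the work surface. World frame = base frame: x ahead of the robot, y to its left, z up, the work surface at z = 0. Lengths are in m, angles in rad, forces in N, time in s.
With the tool pointing down it reaches from about 0.425 to 0.875 m from the base axis. Payload 8.4 kg.
Tool frame: the origin (TCP) lies midway between the tips of the shut fingers; the grasp point (between the pads) lies arm.grip_depth behind it (arm.grip_depth is the distance from the TCP to the grasp point, in m); z points along the fingers, y is the direction in which the jaws open and shut (so a half turn about z gives the same grasp; the last joint's range is limited). The gripper opens to 87 mm and grips with 3 to 60 N. Pads are 19 mm wide; open, the fingers measure 117 mm over their backs; the gripper's body (75 mm by 190 mm) begins 51 mm behind the grasp point.
Start: joints at [1.232, 0.333, 0.04, 1.465, -0.013, 1.343, -0.059], TCP at [0.154, -0.631, 0.223] pointing down, gripper open.
Joint ranges: [-2.58, 2.58], [-0.38, 2.09], [-1.3, 1.39], [0.25, 2.4], [-1.5, 4.64], [0.08, 2.09], [-2.65, 2.65]. Speed limits (rad/s): [2.22, 2.22, 2.79, 2.79, 3.14, 3.14, 3.14].

INTERFACE

Orientations are given as a unit quaternion [w, x, y, z].
In Python, from cell import arm gives the robot as it stands. Calls block until the motion is done:
- arm.goto(position, orientation): joint-space move of the TCP to a pose.
- arm.move_straight(position, ori=None, velocity=0.15, f_stop=None): straight line of the TCP; ori=None keeps the orientation; velocity is the mean speed in m/s. With f_stop (N) it stops when the force on the tool has changed by that much, and returns True; else False.
- arm.movej(angles): joint-space move.
- arm.command_gripper(opening, newtons=None): finger opening in m; newtons is the grip in N (None keeps the last); returns when the fingers have stopped.
- arm.hold(seconds).
- arm.inverse_kinematics(position, orientation): joint angles nearest the present ones, or None.
- arm.sense(): the state.
- arm.camera(name): name is "side" or "top"; returns a dict with "image" (400x640x3 uint8, red, green, blue), "fovy" (degrees; the focal length in pixels is half the picture's height over the tangent of half this angle, whatever the lens; pixels are square), "cx", "cy" (the principal point, pixels), "xyz" and "rotation" of the camera in the world. Camera axes: x right, y down, z forward; pixel columns grow to the right and rows downward; lengths in m; the calibration is good to about 2 mm. A picture is of the moment at which its call begins. There is no depth.
A pose or a line that the arm cannot do raises arm.PlanningError and nothing moves.
- arm.finish_job(): hands the job in, once; it reports no verdict.
Trained networks look in a picture, given as the dict that the camera call returned (one of the last four; its "shot" number tells which), for a name from the list of things; names that differ only in an ending like _2 or _b are one class to them, and where a whole thing is asked for, a point or a joint stands for the part that bears it (a point fixed in the world has none). Each returns a list of dicts, best first, with "confidence" (0 to 1); they miss things now and then, are a little off and sometimes report something else, mostly with a low value. They report only what shows in the picture. A call takes as long as a camera call.
- arm.search_frame(picture, query): "pixel" ([row, column] in pixels, amid what is visible of it).
- arm.silhouettes(picture, query): "region" (400x640 bool, what is visible of it) and "pixel" ([row, column] in pixels, amid what is visible of it).
The state is a dict: "t": time; "joints": joint angles; "qd": joint speeds; "joint_efforts": joint torques, N m; "eef_pos": TCP position; "eef_rot": TCP orientation; "wrist_force": force on the tool from outside, world axes, zero at the start; "wrist_torque": the same for the moment, N m; "gripper_width": finger opening in m.
Only numpy, scipy, OpenCV 4.12 (cv2) and the standard library are available. Lean on these libraries where they do the work, as an engineer would, in place of code of your own. Each camera call takes 0.05 s, during which the arm holds its last target. There are 200 camera calls.

TASK

The next part is taller, so raise the black inspection camera on its mast by exactly one notch: lift its head by the green knob until the red pawl has snapped over the next rung, let it down so that it hangs on that rung, and let go. Leave the round white lamp with the orange knob on the other mast in the notch it is in.

Things in the scene. Friction and masses are not known exactly. Their poses are not given: they have to be found in the camera images.
- camera_mast: Upright aluminium post, 40 x 40 mm, 325 mm tall, bolted to the table; origin on its axis at table height, z up, -x towards the ladder of steel rungs, 40 mm apart, clamped at some height to its robot-facing side. The camera head slides up it (0.4 to 0.8 kg, sinks if let go); the head's red sprung pawl rides over rungs on the way up and locks on them on the way down.
- camera_head (a joint): Height of the camera head above its starting notch, in m, growing upward: 0 at the start, 0.04 when it hangs in the next notch. The pawl snaps over the next rung when the head is lifted 51 to 56 mm; let down, it then hangs at 0.04. So lift 60 to 80 mm and let it down. Above 88 mm the second rung catches it and it cannot be lowered again. Top stop 0.125.
- camera_knob (a point): Centre of the camera head's green knob, an upright cylinder 30 mm across, 36 mm tall, gripped from above, any finger direction. It stands on a dark bracket plate (60 mm wide, top 28 mm below this point), 145 mm before the post's axis; the black camera, 100 mm wide, hangs under the plate. Axes as the mast's. Starts 124 to 204 mm above the table. Lifting takes 6 to 15 N.
- lamp_knob (a point): Centre of the orange knob of the other head, on an identical mast, which carries a round white lamp 88 mm across in place of the camera. Same sizes. To be left alone in its notch.

How it is judged:
At the end, for the whole second after the job is handed in: the camera head hangs at rest one notch (40 mm, within 10 mm) above where it started, and the lamp head is in the notch it started in (within 12 mm) (value of joint camera_head between 0.03 and 0.05 m and velocity of joint camera_head between -0.01 and 0.01 m/s and distance of lamp_knob from where it was at the start of the episode below 0.012 m); the robot touches nothing.
It fails at once if the lamp head is lifted by more than 15 mm (distance of lamp_knob from where it was at the start of the episode above 0.015 m).
It also fails if it takes over 32 s, if anything falls off the work surface, if the arm or the gripper's body presses on something with over 40 N, if the wrist force passes 120 N, or if a joint passes its speed limit or range.

## Working session

There is one attempt and no reset: what is moved stays moved. The work goes in short steps, each a Python script; the robot and the scene stay as the last script left them, time stands still between calls to the robot, and variables do not carry over. Pictures are saved under pics/ and viewed, about 8 in all and at most 12, crops included, and the job is handed in when it is done.

```bash
mkdir -p pics; ls
python3 - <<'E'
from cell import arm
import cv2,numpy as np
print(arm.sense(),arm.grip_depth)
for n in("side","top"):
    p=arm.camera(n); cv2.imwrite(f"pics/{n}0.png",p["image"][:,:,::-1])
    print(n,p["fovy"],p["cx"],p["cy"],p["xyz"],p["rotation"])
    for q in("camera_knob","lamp_knob","camera_mast"):
        print(q,[(d["pixel"],round(d["confidence"],2)) for d in arm.search_frame(p,q)])
E
```

```text
pics
{'t': 0.0, 'joints': array([ 1.23181125,  0.33390544,  0.03986876,  1.46626366, -0.01340988,
        1.34328241, -0.05852371]), 'qd': array([-0.00098718, -0.00053772,  0.00201795, -0.00027486, -0.00058957,
       -0.00131383,  0.00037352]), 'joint_efforts': array([-1.11465588e-04, -6.56358576e+01,  1.33532770e+00, -4.03800881e+01,
       -5.98301506e-02,  4.48170304e-02,  1.71883421e-04]), 'eef_pos': array([ 0.15423991, -0.63096076,  0.22166645]), 'eef_rot': array([-7.83459643e-04,  9.92823470e-01,  1.19586466e-01, -1.43225298e-04]), 'wrist_force': array([0.55722258, 0.09922565, 0.3025351 ]), 'wrist_torque': array([ 0.01204483,  0.03537867, -0.03680086]), 'gripper_width': 0.08694977914725428} 0.0187
side 55.82871434113641 317.1353016603463 197.84481642427767 [0.37511545 0.5656033  0.64858281] [ 0.09503112 -0.21134984  0.87062769 -0.43394441]
camera_knob [([260.5, 296.0], 0.8)]
lamp_knob [([175.7, 368.7], 0.76)]
camera_mast [([256.4, 234.1], 0.82)]
top 47.352845967749715 317.51633232767523 203.20580705717884 [ 0.56833187 -0.03117382  1.18129959] [ 0.03341526 -0.70184542  0.71142748 -0.01293693]
camera_knob [([214.0, 265.8], 0.84)]
lamp_knob [([220.6, 393.8], 0.75)]
camera_mast [([148.2, 266.8], 0.85)]
```

View pics/side0.png

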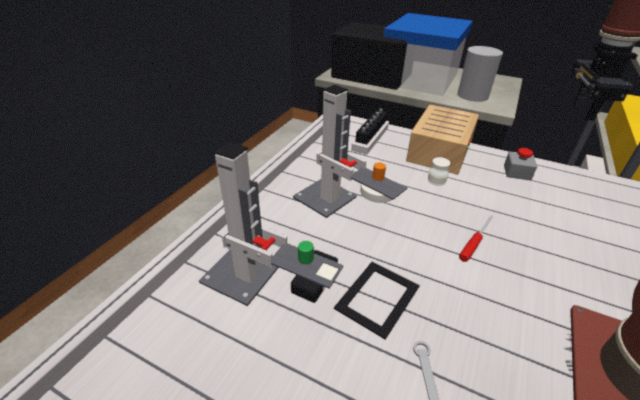

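View pics/top0.png

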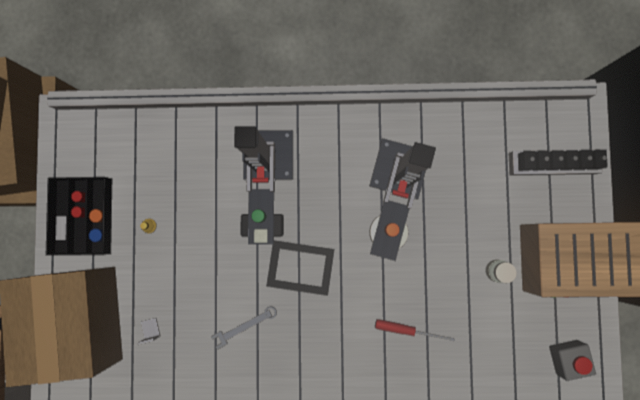

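```bash
cat > h.py <<'E'
import numpy as np,cv2
from scipy.spatial.transform import Rotation as R
def ray(p,px):
    f=200/np.tan(np.radians(p["fovy"])/2); q=np.asarray(p["rotation"],float)
    M=q if q.shape==(3,3) else R.from_quat([*q[1:],q[0]]).as_matrix()
    d=M@np.array([(px[1]-p["cx"])/f,(px[0]-p["cy"])/f,1]); return np.array(p["xyz"]),d/np.linalg.norm(d)
def tri(obs):
    A=np.zeros((3,3));b=np.zeros(3);rs=[ray(*o) for o in obs]
    for c,d in rs: P=np.eye(3)-np.outer(d,d);A+=P;b+=P@c
    x=np.linalg.solve(A,b); return x,[np.linalg.norm(np.cross(x-c,d)) for c,d in rs]
def blob(im,lo,hi):
    m=cv2.inRange(cv2.cvtColor(im,cv2.COLOR_RGB2HSV),lo,hi);n,l,s,c=cv2.connectedComponentsWithStats(m)
    i=1+np.argmax(s[1:,4]);return c[i][::-1],s[i]
def project(p,x):
    f=200/np.tan(np.radians(p["fovy"])/2); q=np.asarray(p["rotation"],float)
    v=R.from_quat([*q[1:],q[0]]).as_matrix().T@(np.asarray(x)-p["xyz"]); return np.array([p["cy"]+f*v[1]/v[2],p["cx"]+f*v[0]/v[2]])
E
python3 - <<'E'
from cell import arm
from h import *
P={n:arm.camera(n) for n in("side","top")}
for q in("camera_knob","lamp_knob"):
    obs=[(P[n],arm.search_frame(P[n],q)[0]["pixel"]) for n in P]
    print(q,tri(obs))
for nm,lo,hi in(("green",(40,80,40),(85,255,255)),("orange",(8,120,80),(22,255,255))):
    B={n:blob(P[n]["image"],lo,hi) for n in P}
    print(nm,B,tri([(P[n],B[n][0]) for n in P]))
E
```

```text
camera_knob (array([0.62175248, 0.12840476, 0.11670548]), [np.float64(0.0007432871357924398), np.float64(0.0007432871357924639)])
lamp_knob (array([ 0.59452994, -0.16893394,  0.1424292 ]), [np.float64(0.00881214724593263), np.float64(0.008812147245932433)])
green {'side': (array([252.15822785, 305.22468354]), array([298, 241,  16,  23, 316], dtype=int32)), 'top': (array([215.47154472, 257.61788618]), array([252, 210,  12,  12, 123], dtype=int32))} (array([0.60895069, 0.13412592, 0.15026876]), [np.float64(0.0014750048895621603), np.float64(0.0014750048895622546)])
orange {'side': (array([255.84952978, 100.09518381]), array([   0,  164,  217,  178, 3509], dtype=int32)), 'top': (array([215.29496403,  95.25179856]), array([ 89, 209,  13,  14, 139], dtype=int32))} (array([0.62838551, 0.41580245, 0.38625814]), [np.float64(0.03534712452484269), np.float64(0.03534712452484293)])
```

The side view shows the green knob at about (row 252, col 305) and the orange one at (171, 379). In the top view green is at (215, 258), with its post top at (137, 245). I'll use the colour blob for green, because the network's pixel is the centre of the whole head. Next I get the mast yaw from the top view, check the knob height and approach from above.

Run:
```python
from cell import arm
from h import *
P={n:arm.camera(n) for n in("side","top")}
def atz(p,px,z): c,d=ray(p,px); return c+d*(z-c[2])/d[2]
k=np.array([.609,.134,.150])
# fit knob: outline of the cylinder projected, compared with blob bbox centres
from scipy.optimize import least_squares
a=np.linspace(0,2*np.pi,36)
cyl=np.array([[.015*np.cos(t),.015*np.sin(t),h] for t in a for h in(-.018,.018)])
obs={n:blob(P[n]["image"],(40,80,40),(85,255,255))[1] for n in P}
def res(x):
    r=[]
    for n in P:
        q=np.array([project(P[n],x+c) for c in cyl]); u=obs[n]
        r+=[q[:,1].min()-u[0]+.5,q[:,1].max()-u[0]-u[2]+.5,q[:,0].min()-u[1]+.5,q[:,0].max()-u[1]-u[3]+.5]
    return np.array(r)
s=least_squares(res,k,loss="soft_l1"); k=s.x; print("knob",k,res(k).round(1))
post=atz(P["top"],(137,245.5),.325); d=post-k; yaw=np.arctan2(d[1],d[0]); print("post",post,"dist",np.hypot(*d[:2]),"yaw",yaw)
o=(R.from_euler("z",yaw)*R.from_quat([1,0,0,0])).as_quat(); ori=[o[3],*o[:3]]
np.savez("k.npz",k=k,ori=ori)
s0=arm.sense()
print([arm.inverse_kinematics([k[0],k[1],z],ori) for z in(.42,.25,k[2]-.0167)])
arm.move_straight([s0["eef_pos"][0],s0["eef_pos"][1],.42],velocity=.2)
arm.goto([k[0],k[1],.42],ori)
arm.move_straight([k[0],k[1],k[2]+.045],velocity=.15,f_stop=8)
s=arm.sense();print(s["t"],s["eef_pos"],s["joints"])
for n in P:
    im=arm.camera(n)["image"];r,c=map(int,project(P[n],k));r0=max(r-90,0);c0=max(c-100,0)
    P[n]["c"]=cv2.resize(im[r0:r0+180,c0:c0+200],None,fx=2,fy=2,interpolation=2)
cv2.imwrite("pics/a1.png",np.hstack([P[n]["c"] for n in P])[:,:,::-1])
```

```text
knob [0.60847041 0.13212608 0.14885652] [-0.6 -0.1 -1.3  1.3 -0.6  3.  -0.2  1.5]
post [0.75339817 0.12923451 0.325     ] dist 0.14495660678811859 yaw -0.019949208251057206
[array([ 0.41353365,  0.42379112, -1.0709517 ,  1.124686  ,  0.37857029,
        1.7879874 , -2.12274889]), array([ 0.44462519,  0.42395418, -0.98148343,  1.45652696,  0.35181835,
        1.44726591, -2.12926159]), array([ 0.40645473,  0.49608149, -0.91251619,  1.60975627,  0.40952036,
        1.23955201, -2.17403451])]
6.7 [0.60888189 0.13237787 0.19471395] [ 0.47060845  0.47742373 -1.01695781  1.53375643  0.41151608  1.35943145
 -2.17353729]
```

View pics/a1.png

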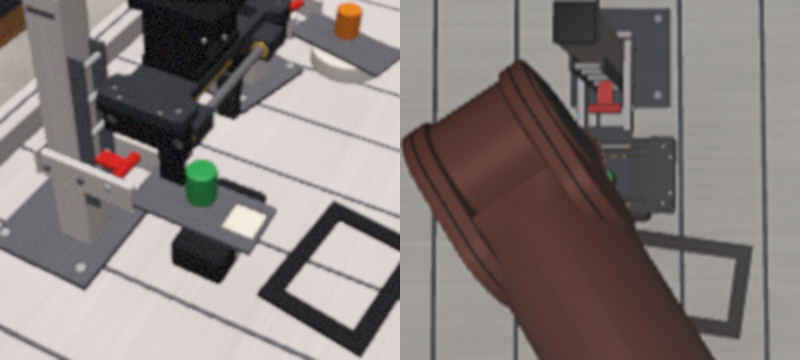

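The crops show the two open fingers at (175, 160) and (230, 97), either side of the green knob at (200, 182), with the body clear of the post. Next I descend, grip, lift 70 mm and check.

Run:
```python
from cell import arm
from h import *
D=np.load("k.npz");k=D["k"]
hit=arm.move_straight([k[0],k[1],k[2]-.0147],velocity=.08,f_stop=8)
s=arm.sense();print("down",hit,s["eef_pos"],s["wrist_force"])
if hit: raise SystemExit
arm.command_gripper(.0,40)
s=arm.sense();print("grip",s["gripper_width"],s["eef_pos"],s["wrist_force"])
if abs(s["gripper_width"]-.03)>.005: raise SystemExit
p=s["eef_pos"];z0=p[2];np.savez("z.npz",p=p)
for dz in(.02,.045,.07):
    arm.move_straight([p[0],p[1],z0+dz],velocity=.06)
    s=arm.sense();print(dz,s["eef_pos"]-p,s["wrist_force"],s["gripper_width"])
c=arm.camera("side");print(s["t"],blob(c["image"],(40,80,40),(85,255,255)),project(c,k+[0,0,.07]))
cv2.imwrite("pics/a2.png",cv2.resize(c["image"][120:320,180:440],None,fx=3,fy=3,interpolation=2)[:,:,::-1])
```

```text
down False [0.60871867 0.13235413 0.13459943] [-0.2540093   0.58248884  0.89338136]
grip 0.029265433199414045 [0.60846935 0.13323034 0.13422977] [ 1.78684982  4.5911975  -2.20577991]
0.02 [-1.13661558e-05  5.02296226e-05  1.97100250e-02] [ 2.83638404  2.40058333 -5.43014847] 0.02869207817179048
0.045 [-5.09664577e-05  1.33209011e-05  4.46615918e-02] [ 2.03761937  3.48592588 -5.24866059] 0.029228962689547968
0.07 [-2.93147869e-05  1.74593424e-05  6.97088218e-02] [ 1.98763449  2.73936484 -3.35434545] 0.028955409049309568
10.3 (array([225.84722222, 309.52777778]), array([305, 218,  10,  18, 144], dtype=int32)) [223.23967768 305.12598613]
```

View pics/a2.png

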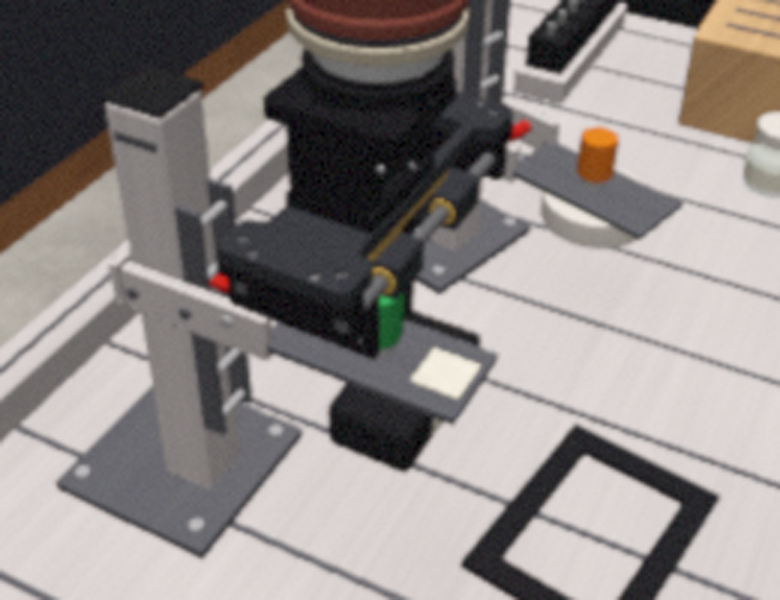

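The head rose with the grip: the bottom edge of the green knob went from row 264 to 236, which matches 70 mm. The bracket is above its old height and the lamp hasn't changed. Now I lower it onto the rung until the load comes off.

Run:
```python
from cell import arm
from h import *
p=np.load("z.npz")["p"]
arm.move_straight([p[0],p[1],p[2]+.05],velocity=.06)
s=arm.sense();print(s["eef_pos"]-p,s["wrist_force"])
hit=arm.move_straight([p[0],p[1],p[2]+.037],velocity=.02,f_stop=8)
s=arm.sense();print(hit,s["eef_pos"]-p,s["wrist_force"],s["t"])
```

```text
[-5.20543214e-05  2.18188155e-05  4.85201701e-02] [ 2.93628869  4.06111715 -6.49656743]
True [-4.96312935e-06  7.47073065e-05  3.93123529e-02] [ 1.32686849 -0.51174442  2.81089861] 11.3667
```

The load came off at +39.3 mm, so the pawl is on the next rung. Now I release, retreat upward and check.

Run:
```python
from cell import arm
from h import *
D=np.load("k.npz");k=D["k"];p=np.load("z.npz")["p"]
arm.command_gripper(.087)
arm.move_straight([p[0],p[1],.40],velocity=.15)
arm.hold(.3)
s=arm.sense();print(s["t"],s["eef_pos"],s["wrist_force"],s["gripper_width"])
c=arm.camera("side");print(blob(c["image"],(40,80,40),(85,255,255)),[(dz,project(c,k+[0,0,dz]).round(1)) for dz in(0,.04,.08)])
cv2.imwrite("pics/a3.png",cv2.resize(c["image"][80:320,180:440],None,fx=2.4,fy=2.4,interpolation=2)[:,:,::-1])
```

```text
14.4917 [0.60842222 0.13318403 0.39978759] [-0.33736846  1.04604354 -0.62745616] 0.08697188859173191
(array([236.39589443, 305.41055718]), array([298, 225,  17,  24, 341], dtype=int32)) [(0, array([252. , 305.2])), (0.04, array([236. , 305.1])), (0.08, array([218.8, 305.1]))]
```

View pics/a3.png

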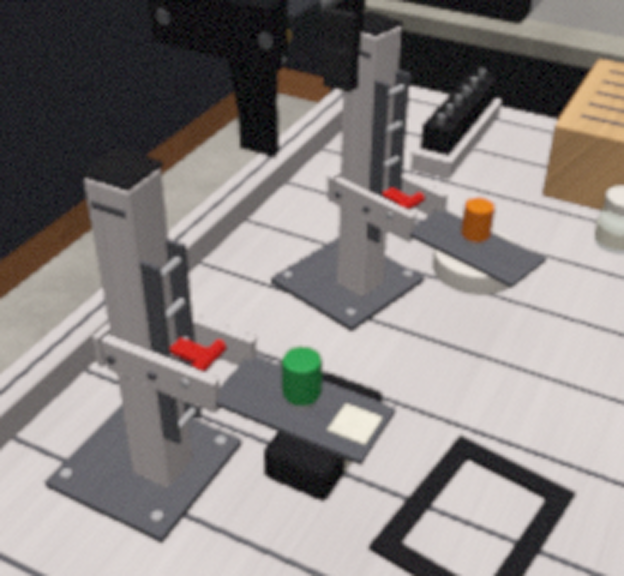

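The green knob now sits at row 236.4, against a prediction of 236.0 for +40 mm. The orange knob is still at about (171, 379), and the gripper is clear, well above.

```bash
python3 -c "
from cell import arm
print(arm.finish_job())"
```

```text
the job is handed in; nothing more can be done
None
```

The camera head now hangs one notch higher, and I handed the job in with about 14.5 s on the robot's clock. I gripped the green knob from above, lifted it 70 mm and let it down. The load came off at +39.3 mm, so I let go there and backed the gripper up clear.

- **Camera head:** after release, the knob showed at image row 236.4, against 236.0 predicted for +40 mm.
- **Lamp:** its orange knob looked unchanged in the same picture. I judged that by eye and did not measure it.
- **Rest:** I did not measure the head's speed. The last picture, taken after a 0.3 s hold and the retreat, showed it at the expected height.
- **Robot:** the wrist force was near zero at the end, with the open gripper well above both heads.
- **Disagreement:** the detection network's points for the two knobs marked the middle of the whole heads rather than the knobs. I located the green knob by its colour outline instead.

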